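# Turn a painted plate over on the flip ramp

### The arm

A 6-joint arm with a two-finger parallel gripper is mounted at the origin on the work surface. World frame = base frame: x ahead of the robot, y to its left, z up, the work surface at z = 0. Lengths are in mm, angles in rad, forces in N, time in s.
With the tool pointing down it reaches from about 350 to 925 mm from the base axis. Payload 6.4 kg.
Tool frame: the origin (TCP) lies at the very end of the fingers, on their centre line; the grasp point (between the pads) lies 19 mm behind it; y points along the fingers, z is the direction in which the jaws open and shut, and the axes are right-handed (so a half turn about y gives the same grasp; the last joint's range is limited). The gripper opens to 85 mm and grips with 20 to 120 N. Pads are 22 mm wide; open, the fingers measure 114 mm over their backs; the gripper's body (76 mm by 85 mm) begins 54 mm behind the grasp point. The pads swing forward as they close: fully open they stand 13 mm farther back than shut.
Start: joints at [-1.443, 0.245, 1.558, -0, 1.339, -0.174], TCP at [193.21, -620.632, 231.29] pointing down, gripper open.
Joint ranges: [-3.13, 3.13], [-1.02, 2.26], [0.13, 2.54], [-0.95, 4.09], [0.21, 2.88], [-2.74, 2.74]. Speed limits (rad/s): [2.57, 2.57, 3.14, 3.14, 3.14, 3.14].

### API

Orientations are given as a 3x3 rotation matrix whose columns are the frame's x, y, z axes.
In Python, from cell import bot, imaging gives the robot as it stands. The module is installed in compiled form; this text tells all that it offers.
- The arm moves only by the tool drive_tool, never from a script. Its argument "increments" is a list of rows, each a list of 7 numbers: the shift along the world's x, y, z in m, then the turn, a rotation vector about the world's x, y, z in degrees, then the opening, from 0 (shut) to 1 (fully open). A call has 1 to 5 rows; each row shifts and turns the pose as measured when the row begins; what a row does not reach is not made up. A row lasts 1/12 s, in which the tool goes at most 41.7 mm and 7.16 degrees, less where a joint would pass 70% of its speed; a pose out of reach is approached as far as the arm can. A call with a gripper value outside its range is refused whole. The fingers move at their own pace and stop on an object; "grip_force" is the grip in N (left out, the last holds). Time passes only in rows, so rows that do not move let the fingers close. It gives the time, the measured TCP pose, the force and the opening at its end, in the units of the state.
- bot.observe(): the state, without advancing time (a new reading comes with each control period).
- imaging.snapshot(name): name is "scene" or "top"; returns a dict with "color" (480x640x3 uint8, blue, green, red), "depth" (480x640 float32, mm along the optical axis (not along the pixel's ray), 0 where there is no reading), "fovy" (degrees; the focal length in pixels is half the picture's height over the tangent of half this angle, whatever the lens; pixels are square), "cx", "cy" (the principal point, pixels), "rvec" (rotation vector, rad) and "tvec" (3), from world to camera coordinates, as OpenCV has them. Camera axes: x right, y down, z forward; pixel columns grow to the right and rows downward; lengths in mm; the calibration is good to about 2 mm. A picture is of the moment at which its call begins.
- bot.job_done(): hands the job in, once; it reports no verdict.
The state is a dict: "t": time; "q": joint angles; "dq": joint speeds; "joint_efforts": joint torques, N m; "tool_pos": TCP position; "ee_rot": TCP orientation; "ft_force": force on the tool from outside, world axes, zero at the start; "wrist_torque": the same for the moment, N m; "opening": finger opening in mm.
Only numpy, scipy, OpenCV 4.12 (cv2) and the standard library are available. Lean on these libraries where they do the work, as an engineer would, in place of code of your own. Each camera call takes 0.05 s, during which the arm holds its last target.

### The job

The oblong sample plate is dry on its white painted face; turn it over for its other side. Pick it off its stand by its long edges, hold it level just above the top edge of the sheet-metal ramp with one short end lapping over that edge and the rest out over the tray, and let it drop, so that it tips over the edge and comes to rest in the tray white face down. Leave the square plate where it is.

Things in the scene. Friction and masses are not known exactly. Their poses are not given: they have to be found in the camera images.
- panel_mid (a point): Centre (half-way up) of the oblong plate: aluminium, 80 mm long (its x), 50 wide (its y), 6 thick, 45 to 90 g, white painted face up at first (its +z). It lies loose and level on a round stand: head 36 mm across, top 45 mm above the table, on a 20 mm column over an 80 mm wide, 8 mm thick foot, so fingers can reach down past both long edges. White layer on top face only.
- ramp_edge (a point): Middle of the ramp's top edge, on top of its 6 mm round bead, 170 mm above the table; fixed. The edge runs 50 mm each way along y; the sheet falls 40 degrees to -x; to +x (level) is open air over the tray. A level plate, long side along x, centre 10 to 35 mm to +x of the edge, underside 5 to 40 mm above it, flips when let go.
- tray_floor (a point): Centre of the floor of the fixed catch tray below the ramp edge, 4 mm above the table, axes as ramp_edge. It lies 40 mm to +x of the edge seen from above; floor 200 mm (x) by 150 mm (y), walls 20 mm high above it; the 60 mm to -x of the edge lie beneath the ramp.
- square_mid (a point): Centre of the other plate: same make, but square, 50 by 50 by 6 mm, white face up, on a stand like the first. It is a bystander.
Not all that is in view belongs to the job. Leave any brown, orange or red look-alike of the part that bears panel_mid alone.

How it is judged (in metres and radians):
On the way:
1. the oblong plate, let go and still painted side up, strikes the top edge of the ramp (contact force between panel and flipper above 0.1 N and contact force between panel and the fingers below 0.05 N and height (world z) of panel_mid above 0.12 m and distance between panel_mid and ramp_edge below 0.06 m and angle between panel_mid's own z axis and vertical below 1.3 rad).
At the end, for the whole second after the job is handed in: The oblong plate lies at rest on the tray floor, painted face down and flat within 10 degrees, its centre inside the tray's walls and less than 12 mm above the floor (angle between panel_mid's own z axis and vertical above 2.96 rad and z of panel_mid in the frame of tray_floor below 0.012 m and x of panel_mid in the frame of tray_floor between -0.1 and 0.1 m and y of panel_mid in the frame of tray_floor between -0.075 and 0.075 m and linear speed of panel below 0.02 m/s and angular speed of panel below 0.2 rad/s); the robot touches nothing.
It fails at once if the square plate is moved by more than 25 mm (distance of square_mid from where it was at the start of the episode above 0.025 m).
It also fails if it takes over 40 s, if anything falls off the work surface, if the arm or the gripper's body presses on something with over 40 N, if the wrist force passes 120 N, or if a joint passes its speed limit or range.

## Working session

There is one attempt and no reset: what is moved stays moved. The work goes in short steps, Python scripts to look and compute and a tool call to move; the robot and the scene stay as the last step left them, time stands still between calls to the robot, and variables do not carry over. Pictures are saved under pics/ and viewed, and the job is handed in when it is done.

Besides the shell and the picture viewer there is one more tool, called after "Request:" by a JSON object that holds its "method" and its "body", one argument or row to a line. drive_tool: Moves the arm, as the interface text tells. Its arguments: {"type":"object","properties":{"increments":{"type":"array"},"grip_force":{"type":"number"}},"required":["increments"]}

```bash
mkdir -p pics
cat > h.py <<'E'
import numpy as np, cv2
from cell import bot, imaging
def cam(s):
    R,_=cv2.Rodrigues(np.array(s["rvec"],float)); t=np.array(s["tvec"],float).ravel()
    f=240/np.tan(np.radians(s["fovy"])/2); return R,t,f,s["cx"],s["cy"]
def pts(s):
    R,t,f,cx,cy=cam(s); d=s["depth"]; v,u=np.mgrid[0:480,0:640]
    P=np.stack([(u-cx)/f*d,(v-cy)/f*d,d],-1); W=(P-t)@R; W[d==0]=np.nan; return W
def ray(s,u,v,z):
    R,t,f,cx,cy=cam(s); C=-R.T@t; d=R.T@np.array([(u-cx)/f,(v-cy)/f,1]); return C+d*(z-C[2])/d[2]
def proj(s,p):
    R,t,f,cx,cy=cam(s); q=R@np.array(p)+t; return q[0]/q[2]*f+cx,q[1]/q[2]*f+cy
E
python3 - <<'E'
from h import *
for n in("scene","top"):
    s=imaging.snapshot(n); cv2.imwrite(f"pics/{n}0.png",s["color"]); np.savez(f"{n}0.npz",**s)
    R,t,f,cx,cy=cam(s); print(n,f,cx,cy,-R.T@t,(s["depth"]>0).mean())
o=bot.observe();print(o["t"],o["tool_pos"],o["ee_rot"],o["opening"])
E
```

```text
scene 613.0859543802809 327.0447549127622 230.5910371114053 [1225.55630552 -410.05791808  901.63735096] 0.9960123697916666
top 480.03351006524866 318.4660481768015 232.15856166269157 [ 400.4662374   -83.46608714 1105.67245496] 0.99609375
0.1 [ 193.14289345 -620.11359826  230.26172746] [[-9.54803275e-01 -2.20888289e-04  2.97238385e-01]
 [-2.97238305e-01  1.75321180e-03 -9.54801716e-01]
 [-3.10217326e-04 -9.99998439e-01 -1.73962883e-03]] 85.65591943338211
```

View pics/scene0.png

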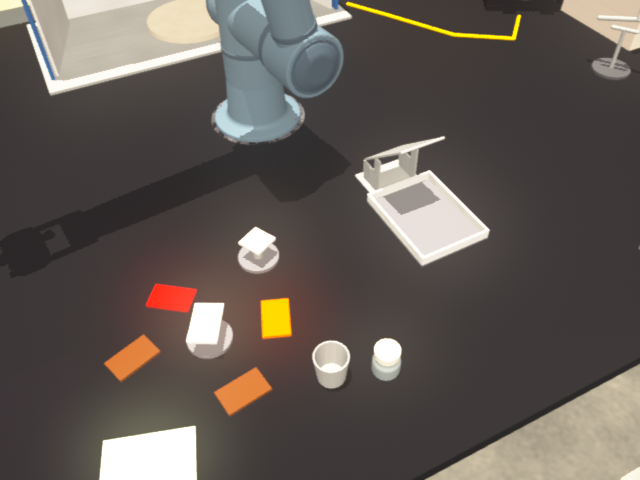

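View pics/top0.png

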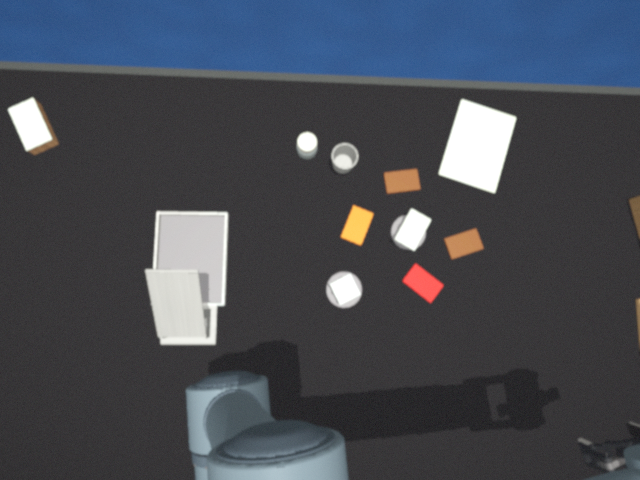

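In both views the oblong white plate is on a stand at top (411,229) / scene (206,323). The square plate is at top (345,289) / scene (257,241), and the ramp and tray are at top (190,270).

Look-alikes in the top view:
- brown plates (402,181) and (464,243)
- orange plate (357,225)
- red plate (423,283)
- square white plate (345,289)
- paper (478,146)
- white box (33,125)

I choose the oblong white one at (411,229).

Run:
```python
from h import *
for n,boxes in (("top",[(385,200,440,260),(320,265,370,310)]),("scene",[(180,295,240,360),(235,222,285,275)])):
    s=dict(np.load(n+"0.npz")); W=pts(s); g=s["color"].min(2)
    for (a,b,c,d) in boxes:
        m=np.zeros((480,640),np.uint8); m[b:d,a:c]=((g[b:d,a:c]>120)&(abs(W[b:d,a:c,2]-51)<8)); 
        cs,_=cv2.findContours(m,cv2.RETR_EXTERNAL,cv2.CHAIN_APPROX_NONE); k=max(cs,key=cv2.contourArea)[:,0]
        sel=m>0; print(n,"n",sel.sum(),"depthz",np.nanmedian(W[sel][:,2]))
        p=np.array([ray(s,u,v,51)[:2] for u,v in k],np.float32)
        r=cv2.minAreaRect(p); print(" rect",r, "box",cv2.boxPoints(r).round(0).tolist())
    # ramp/tray
s=dict(np.load("top0.npz"));W=pts(s)
cv2.imwrite("pics/crop_t.png",cv2.resize(np.hstack([s["color"][195:265,380:445]]),None,fx=8,fy=8,interpolation=0))
cv2.imwrite("pics/ramp_t.png",cv2.resize(s["color"][200:355,140:240],None,fx=3.8,fy=3.8,interpolation=2))
s2=dict(np.load("scene0.npz"))
cv2.imwrite("pics/ramp_s.png",cv2.resize(s2["color"][120:270,345:495],None,fx=4,fy=4,interpolation=2))
for v in range(205,350,6): print(v,[ (W[v,u].round(0).astype(int).tolist() if W[v,u,0]==W[v,u,0] else None) for u in (165,180,192,198)])
```

```text
top n 797 depthz 51.38226102987625
 rect ((579.0032958984375, -327.57098388671875), (50.40901184082031, 81.18235778808594), 61.49994659423828) box [[531.0, -330.0], [603.0, -369.0], [627.0, -325.0], [555.0, -286.0]]
top n 519 depthz 51.4107059842134
 rect ((441.8483581542969, -177.73854064941406), (48.630775451660156, 49.30467224121094), 27.693140029907227) box [[409.0, -167.0], [432.0, -211.0], [475.0, -188.0], [452.0, -145.0]]
scene n 1228 depthz 50.459404931803164
 rect ((583.5498046875, -326.67230224609375), (51.3460578918457, 83.15609741210938), 61.55842590332031) box [[535.0, -329.0], [608.0, -369.0], [632.0, -324.0], [559.0, -284.0]]
scene n 574 depthz 50.58013575649581
 rect ((447.09857177734375, -177.1082763671875), (53.62028121948242, 53.6248664855957), 27.650035858154297) box [[411.0, -166.0], [436.0, -213.0], [483.0, -188.0], [458.0, -141.0]]
205 [[627, 239, 1], [628, 204, 3], [629, 177, 1], [629, 163, 2]]
211 [[613, 238, 1], [614, 205, -2], [615, 177, -2], [615, 162, 2]]
217 [[598, 237, 3], [599, 202, 3], [600, 175, 5], [600, 161, 5]]
223 [[584, 235, 4], [585, 201, 7], [
[... 774 characters left out ...]
]
295 [[418, 188, 132], [418, 158, 131], [419, 133, 137], [419, 123, 129]]
301 [[406, 190, 119], [407, 160, 121], [407, 135, 124], [407, 124, 123]]
307 [[394, 191, 113], [395, 160, 116], [395, 137, 111], [396, 125, 111]]
313 [[382, 193, 104], [382, 163, 102], [383, 138, 104], [383, 126, 103]]
319 [[369, 195, 94], [370, 165, 89], [371, 139, 94], [371, 127, 93]]
325 [[357, 197, 80], [358, 166, 81], [358, 141, 84], [359, 129, 84]]
331 [[344, 200, 69], [345, 168, 70], [345, 143, 69], [346, 130, 72]]
337 [[329, 210, 27], [332, 170, 57], [332, 145, 60], [333, 132, 59]]
343 [[314, 216, 3], [315, 182, 6], [316, 156, 4], [316, 142, 6]]
349 [[301, 215, 0], [302, 183, -2], [302, 156, 1], [303, 141, 6]]
```

View pics/crop_t.png

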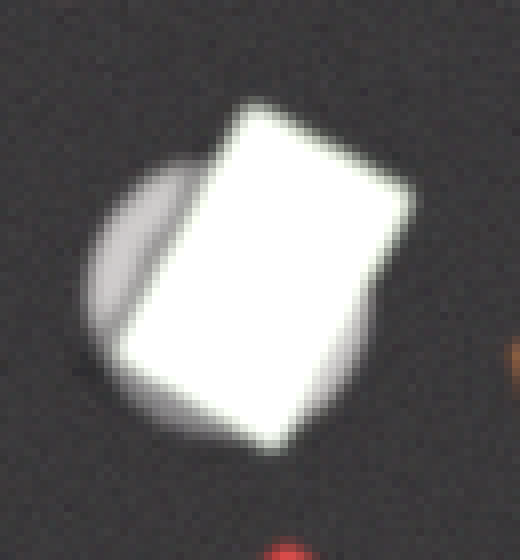

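View pics/ramp_t.png

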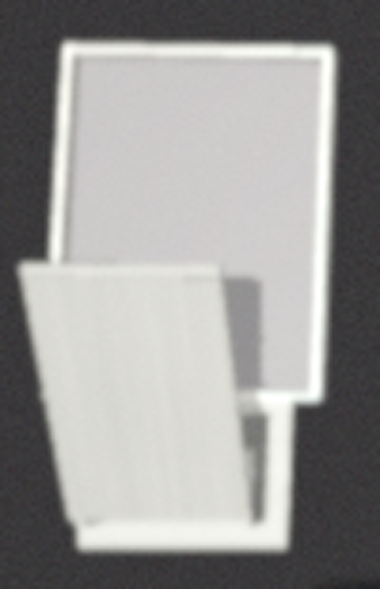

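View pics/ramp_s.png

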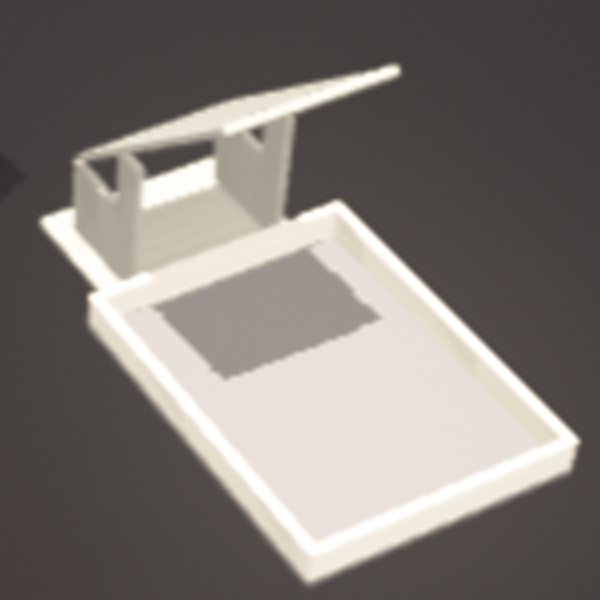

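Run:
```python
from h import *
t=dict(np.load("top0.npz"));s=dict(np.load("scene0.npz"))
a=[ray(t,140+x/3.8-.4,200+y/3.8-.4,170) for x,y in((20,263),(218,265))]
b=[ray(s,345+x/4-.4,120+y/4-.4,170) for x,y in((398,68),(225,131))]
for p in (a,b):
    p=np.array(p);d=p[0]-p[1];print(p.round(1).tolist(),"mid",p.mean(0).round(1),"len",np.linalg.norm(d),"xaxis yaw",np.degrees(np.arctan2(d[1],d[0]))-90)
# tray outer rim z=24
c=[ray(t,140+x/3.8-.4,200+y/3.8-.4,24)[:2] for x,y in((63,43),(334,46),(322,403))]
print(np.round(c,1)); d=c[1]-c[2];print("tray x yaw",np.degrees(np.arctan2(d[1],d[0])))
d=c[0]-c[1];print(np.degrees(np.arctan2(d[1],d[0]))-90)
c=[ray(s,345+x/4-.4,120+y/4-.4,24)[:2] for x,y in((88,297),(338,202),(578,441),(310,550))]
print(np.round(c,1)); d=c[2]-c[1];print(np.degrees(np.arctan2(d[1],d[0])));d=c[3]-c[0];print(np.degrees(np.arctan2(d[1],d[0])))
```

```text
[[465.8, 219.0, 170.0], [467.6, 119.5, 170.0]] mid [466.7 169.3 170. ] len 99.53588952865807 xaxis yaw 1.0359934891967981
[[466.7, 219.2, 170.0], [469.2, 119.3, 170.0]] mid [468.  169.2 170. ] len 99.93682020890138 xaxis yaw 1.4517209098452497
[[607.9 251.4]
 [611.3  90.6]
 [399.5  86. ]]
tray x yaw 1.2460751053469696
1.222356452968583
[[403.7  87.6]
 [400.  247.2]
 [608.6 251.2]
 [608.3  93.8]]
1.112960953634569
1.7114710341451733
```

Ramp edge is at about (467,169,170) with yaw 1.2°, and its length measures 100 mm as it should. Plate is at about (581,-327), its long axis at -28.5°, size 81x50 at z=51, also as given. Moving above the plate.

Request:
{"method": "drive_tool", "body": {
  "increments": [
    [0.026,0.02,0,0,0,-3,1],
    [0.026,0.02,0,0,0,-3,1],
    [0.026,0.02,0,0,0,-3,1],
    [0.026,0.02,0,0,0,-3,1],
    [0.026,0.02,0,0,0,-3,1]
  ]
}}

```text
t: 0.52
tool_pos: [321.1, -518.7, 227.0]
ee_rot: [[-1.0, -0.002, 0.017], [-0.017, 0.006, -1.0], [0.002, -1.0, -0.006]]
ft_force: [0.9, 0.9, -0.4]
opening: 85.7
```

Request:
{"method": "drive_tool", "body": {
  "increments": [
    [0.026,0.02,0,0,0,-3,1],
    [0.026,0.02,0,0,0,-3,1],
    [0.026,0.02,0,0,0,-3,1],
    [0.026,0.02,0,0,0,-3,1],
    [0.026,0.02,0,0,0,-3,1]
  ]
}}

```text
t: 0.93
tool_pos: [455.8, -411.3, 224.4]
ee_rot: [[-0.967, -0.002, -0.257], [0.257, 0.01, -0.966], [0.005, -1.0, -0.009]]
ft_force: [0.1, -0.1, -0.0]
opening: 85.3
```

Request:
{"method": "drive_tool", "body": {
  "increments": [
    [0.026,0.02,0,0,0,-3,1],
    [0.026,0.02,0,0,0,-3,1],
    [0.026,0.02,0,0,0,-3,1],
    [0.02,0.015,0,0,0,-3,1],
    [0,0,0,0,0,0,1]
  ]
}}

```text
t: 1.35
tool_pos: [560.8, -326.3, 221.6]
ee_rot: [[-0.889, -0.002, -0.458], [0.458, 0.015, -0.889], [0.008, -1.0, -0.012]]
ft_force: [0.1, -0.6, -0.8]
opening: 85.2
```

```bash
cat > st.py <<'E'
from h import *
o=bot.observe();R=o["ee_rot"];print(o["t"],np.round(o["tool_pos"],1),"jaw",round(float(np.degrees(np.arctan2(R[1][2],R[0][2]))),2),"y",np.round(np.array(R)[:,1],4),"zz",round(R[2][2],4),"open",round(o["opening"],1),"F",np.round(o["ft_force"],1),"q",np.round(o["q"],2))
E
python3 st.py
```

```text
1.35 [ 560.8 -326.3  221.6] jaw -117.24 y [-0.0019  0.0147 -0.9999] zz -0.0122 open 85.2 F [ 0.1 -0.6 -0.8] q [-0.71  0.26  1.56  0.01  1.33  1.34]
```

Request:
{"method": "drive_tool", "body": {
  "increments": [
    [0.01,-0.001,-0.02,-0.8,-0.1,-1.2,1],
    [0.01,0,-0.03,0,0,0,1],
    [0,0,-0.03,0,0,0,1],
    [0,0,-0.03,0,0,0,1],
    [0,0,0,0,0,0,1]
  ]
}}

```text
t: 1.77
tool_pos: [582.2, -326.5, 109.1]
ee_rot: [[-0.882, 0.002, -0.471], [0.471, -0.003, -0.882], [-0.004, -1.0, 0.002]]
ft_force: [-1.5, 0.6, -1.7]
opening: 85.4
```

```bash
python3 st.py
python3 - <<'E'
from h import *
s=imaging.snapshot("scene"); cv2.imwrite("pics/s1.png",cv2.resize(s["color"][200:400,100:340],None,fx=3,fy=3))
E
```

```text
1.7667 [ 582.2 -326.5  109.1] jaw -118.13 y [ 0.0024 -0.0033 -1.    ] zz 0.0018 open 85.4 F [-1.5  0.6 -1.7] q [-0.68  0.41  1.59 -0.    1.14  1.38]
```

View pics/s1.png

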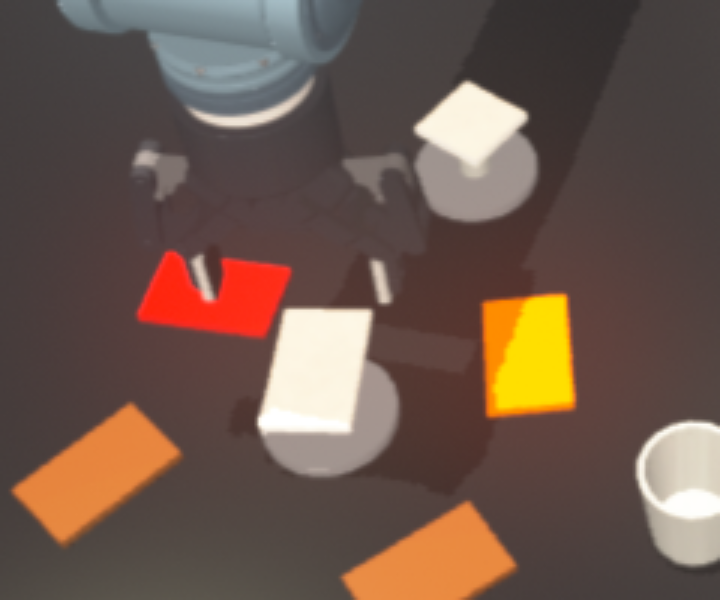

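The fingers straddle the plate's long edges with tips at crop (208,298) and (383,300). The plate centre is at crop (316,370). I'll check the alignment by projection.

Run:
```python
from h import *
s=dict(np.load("scene0.npz"))
f=lambda p:(np.array(proj(s,p))-[100,200])*3+1
for z in(109,122):
  print(z,f((582.2,-326.5,z)))
  d=np.array([-.471,-.882,0])*43
  print(f(np.array([582.2,-326.5,z])+d),f(np.array([582.2,-326.5,z])-d))
print(f((582,-326.5,48)))
```

```text
109 [301.40297476 303.44602217]
[222.56922708 302.63335566] [380.40021304 304.26037405]
122 [297.51298936 288.58495109]
[217.93891292 287.78013418] [377.25365326 289.39145288]
[318.60809273 369.35988755]
```

Request:
{"method": "drive_tool", "body": {
  "increments": [
    [-0.001,0,-0.025,0.2,0.1,0,1],
    [0,0,-0.025,0,0,0,1],
    [0,0,-0.02,0,0,0,1],
    [0,0,0,0,0,0,1],
    [0,0,0,0,0,0,1]
  ]
}}

```text
t: 2.23
tool_pos: [586.1, -333.7, 52.1]
ee_rot: [[-0.881, 0.015, -0.472], [0.472, -0.012, -0.881], [-0.019, -1.0, 0.004]]
ft_force: [-0.3, -0.4, 1.1]
opening: 85.0
```

```bash
python3 st.py
```

```text
2.2333 [ 586.1 -333.7   52.1] jaw -118.19 y [ 0.0154 -0.0125 -0.9998] zz 0.0038 open 85.0 F [-0.3 -0.4  1.1] q [-0.69  0.49  1.6   0.    1.04  1.38]
```

Request:
{"method": "drive_tool", "body": {
  "increments": [
    [-0.005,0.006,-0.008,0.7,0.9,-0.3,1],
    [0,0,-0.008,0,0,0,1]
  ]
}}

```text
t: 2.4
tool_pos: [583.4, -330.1, 41.9]
ee_rot: [[-0.879, 0.005, -0.478], [0.478, -0.005, -0.879], [-0.007, -1.0, 0.002]]
ft_force: [0.2, 0.9, -0.7]
opening: 85.3
```

```bash
python3 st.py
```

```text
2.4 [ 583.4 -330.1   41.9] jaw -118.54 y [ 0.0054 -0.0052 -1.    ] zz 0.002 open 85.3 F [ 0.2  0.9 -0.7] q [-0.68  0.5   1.6  -0.    1.03  1.39]
```

Request:
{"method": "drive_tool", "body": {
  "increments": [
    [-0.003,0.004,-0.008,0.3,0.3,0,1],
    [-0.001,0.001,-0.006,0.1,0.1,0,1]
  ]
}}

```text
t: 2.57
tool_pos: [580.5, -326.0, 29.6]
ee_rot: [[-0.879, 0.001, -0.478], [0.478, -0.001, -0.879], [-0.002, -1.0, -0.0]]
ft_force: [-1.1, 0.6, 0.2]
opening: 85.3
```

```bash
python3 st.py
```

```text
2.5667 [ 580.5 -326.    29.6] jaw -118.54 y [ 1.4e-03 -6.0e-04 -1.0e+00] zz -0.0002 open 85.3 F [-1.1  0.6  0.2] q [-0.68  0.51  1.61  0.    1.02  1.39]
```

Well placed. Closing gently.

Request:
{"method": "drive_tool", "body": {
  "increments": [
    [0,0,-0.002,0,0,0,0.6],
    [0,0,0,0,0,0,0.5],
    [0,0,0,0,0,0,0.4]
  ],
  "grip_force": 30
}}

```text
t: 2.82
tool_pos: [579.9, -325.2, 26.3]
ee_rot: [[-0.879, -0.0, -0.477], [0.477, 0.001, -0.879], [0.0, -1.0, -0.0]]
ft_force: [0.5, 0.2, -0.2]
opening: 51.6
```

```bash
python3 st.py
```

```text
2.8167 [ 579.9 -325.2   26.3] jaw -118.51 y [-2.e-04  6.e-04 -1.e+00] zz -0.0004 open 51.6 F [ 0.5  0.2 -0.2] q [-0.68  0.52  1.61  0.    1.01  1.39]
```

Request:
{"method": "drive_tool", "body": {
  "increments": [
    [0,0,0.001,0,0,0,0.3],
    [0,0,0.001,0,0,0,0.3],
    [0,0,0.001,0,0,0,0.3],
    [0,0,0.001,0,0,0,0.3]
  ],
  "grip_force": 40
}}

```text
t: 3.15
tool_pos: [580.0, -325.2, 30.8]
ee_rot: [[-0.879, 0.0, -0.477], [0.477, 0.001, -0.879], [0.0, -1.0, -0.0]]
ft_force: [-0.1, -0.0, -0.6]
opening: 49.0
```

```bash
python3 st.py
```

```text
3.15 [ 580.  -325.2   30.8] jaw -118.5 y [ 0.e+00  5.e-04 -1.e+00] zz -0.0005 open 49.0 F [-0.1 -0.  -0.6] q [-0.68  0.51  1.61  0.    1.02  1.39]
```

Request:
{"method": "drive_tool", "body": {
  "increments": [
    [0,0,0.01,0,0,0,0.3],
    [0,0,0.02,0,0,0,0.3],
    [0,0,0.03,0,0,0,0.3],
    [0,0,0.03,0,0,0,0.3],
    [0,0,0.03,0,0,0,0.3]
  ]
}}

```text
t: 3.57
tool_pos: [574.5, -320.9, 148.0]
ee_rot: [[-0.879, -0.014, -0.477], [0.477, 0.012, -0.879], [0.018, -1.0, -0.004]]
ft_force: [0.7, 0.1, -0.7]
opening: 49.1
```

Request:
{"method": "drive_tool", "body": {
  "increments": [
    [0,0,0.03,0,0,0,0.3],
    [0,0,0.03,0,0,0,0.3],
    [0,0,0.03,0,0,0,0.3],
    [0,0,0.01,0,0,0,0.3],
    [0,0,0,0,0,0,0.3]
  ]
}}

```text
t: 3.98
tool_pos: [576.1, -322.1, 265.2]
ee_rot: [[-0.879, -0.001, -0.477], [0.477, 0.002, -0.879], [0.002, -1.0, -0.001]]
ft_force: [0.4, 0.1, -0.4]
opening: 49.1
```

```bash
python3 st.py
python3 - <<'E'
from h import *
s=imaging.snapshot("scene"); cv2.imwrite("pics/s2.png",cv2.resize(s["color"][100:360,60:380],None,fx=2.3,fy=2.3))
E
```

```text
3.9833 [ 576.1 -322.1  265.2] jaw -118.51 y [-0.0015  0.0018 -1.    ] zz -0.0009 open 49.1 F [ 0.4  0.1 -0.4] q [-0.68  0.24  1.5   0.    1.4   1.39]
```

View pics/s2.png

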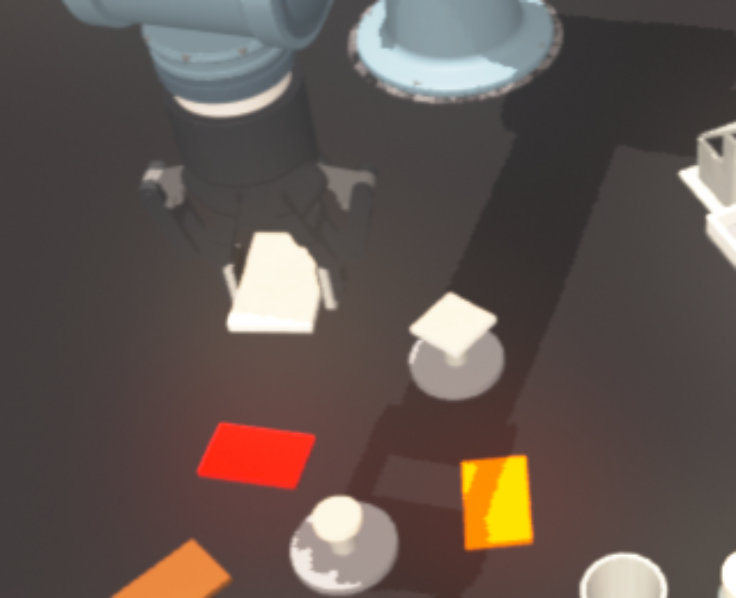

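The lifted plate sits level between the fingers at crop (272,285). The stand is empty and the square plate is untouched. Traversing to the ramp.

Request:
{"method": "drive_tool", "body": {
  "increments": [
    [-0.006,0.036,0,0,0,2.2,0.3],
    [-0.006,0.036,0,0,0,2.2,0.3],
    [-0.006,0.036,0,0,0,2.2,0.3],
    [-0.006,0.036,0,0,0,2.2,0.3],
    [-0.006,0.036,0,0,0,2.2,0.3]
  ]
}}

```text
t: 4.45
tool_pos: [540.2, -140.9, 251.5]
ee_rot: [[-0.953, -0.017, -0.304], [0.304, 0.008, -0.953], [0.018, -1.0, -0.002]]
ft_force: [0.1, -0.0, 0.6]
opening: 49.0
```

Request:
{"method": "drive_tool", "body": {
  "increments": [
    [-0.006,0.036,0,0,0,2.2,0.3],
    [-0.006,0.036,0,0,0,2.2,0.3],
    [-0.006,0.036,0,0,0,2.2,0.3],
    [-0.006,0.036,0,0,0,2.2,0.3],
    [-0.006,0.036,0,0,0,2.2,0.3]
  ]
}}

```text
t: 4.87
tool_pos: [500.4, 48.8, 236.8]
ee_rot: [[-0.993, -0.04, -0.109], [0.109, 0.009, -0.994], [0.041, -0.999, -0.005]]
ft_force: [0.6, 0.6, -0.1]
opening: 48.7
```

Request:
{"method": "drive_tool", "body": {
  "increments": [
    [-0.006,0.03,0,0,0,2,0.3],
    [-0.006,0.02,0,0,0,2,0.3],
    [-0.004,0.01,0,0,0,1,0.3],
    [0,0,0,0,0,0,0.3]
  ]
}}

```text
t: 5.2
tool_pos: [475.5, 117.9, 225.6]
ee_rot: [[-0.998, -0.06, -0.008], [0.008, 0.007, -1.0], [0.06, -0.998, -0.006]]
ft_force: [0.3, -0.8, -0.4]
opening: 49.1
```

```bash
python3 st.py
```

```text
5.2 [475.5 117.9 225.6] jaw -90.47 y [-0.0598  0.0069 -0.9982] zz -0.0064 open 49.1 F [ 0.3 -0.8 -0.4] q [ 0.01 -0.1   1.93  0.01  1.37  1.58]
```

Request:
{"method": "drive_tool", "body": {
  "increments": [
    [0.005,0.02,0.003,-0.2,-1.7,0.8,0.3],
    [0.005,0.02,0.003,-0.2,-1.7,0.8,0.3],
    [0.004,0.01,0.003,0,0,0,0.3],
    [0,0,0,0,0,0,0.3]
  ]
}}

```text
t: 5.53
tool_pos: [486.5, 167.6, 226.7]
ee_rot: [[-1.0, -0.012, 0.018], [-0.018, -0.004, -1.0], [0.012, -1.0, 0.004]]
ft_force: [-0.2, -0.7, -1.0]
opening: 49.4
```

```bash
python3 st.py
```

```text
5.5333 [486.5 167.6 226.7] jaw -88.98 y [-0.012  -0.0038 -0.9999] zz 0.0035 open 49.4 F [-0.2 -0.7 -1. ] q [ 0.11 -0.06  1.9  -0.    1.32  1.67]
```

Now I'll descend in small steps and check with an image.

Request:
{"method": "drive_tool", "body": {
  "increments": [
    [0.003,0.002,-0.01,0.2,-0.7,0.2,0.3],
    [0,0,-0.012,0,0,0,0.3],
    [0,0,-0.008,0,0,0,0.3],
    [0,0,0,0,0,0,0.3]
  ]
}}

```text
t: 5.87
tool_pos: [489.3, 166.3, 192.1]
ee_rot: [[-1.0, -0.006, 0.018], [-0.018, -0.003, -1.0], [0.006, -1.0, 0.002]]
ft_force: [1.1, 0.6, -0.6]
opening: 48.6
```

```bash
python3 st.py
python3 - <<'E'
from h import *
s=imaging.snapshot("scene"); cv2.imwrite("pics/s3.png",cv2.resize(s["color"][60:260,340:520],None,fx=3,fy=3,interpolation=2))
np.savez("scene3.npz",**s)
t=imaging.snapshot("top"); cv2.imwrite("pics/t3.png",cv2.resize(t["color"][180:360,120:320],None,fx=3,fy=3))
E
```

```text
5.8667 [489.3 166.3 192.1] jaw -88.98 y [-0.0061 -0.0026 -1.    ] zz 0.0025 open 48.6 F [ 1.1  0.6 -0.6] q [ 0.11 -0.03  1.93 -0.    1.25  1.66]
```

View pics/s3.png

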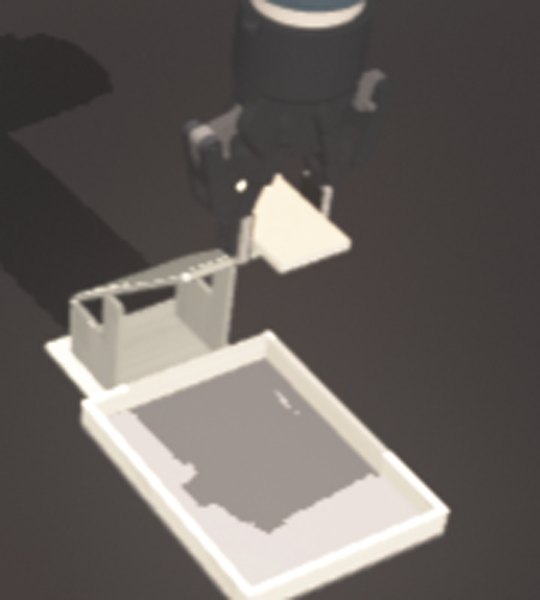

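View pics/t3.png

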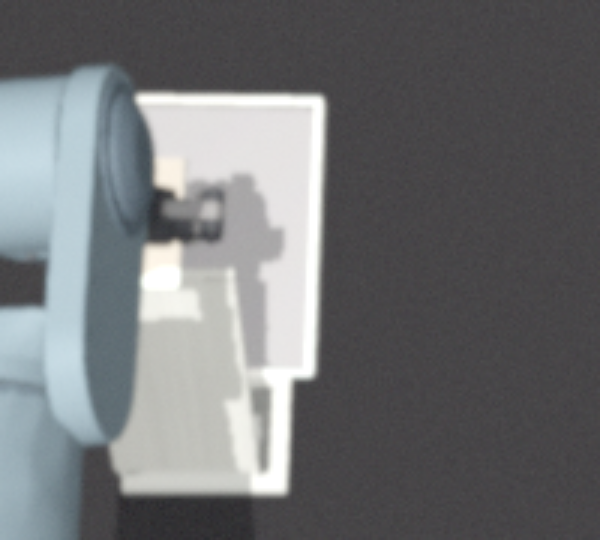

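Run:
```python
from h import *
s=dict(np.load("scene3.npz"));cv2.imwrite("pics/s3z.png",cv2.resize(s["color"][110:160,410:470],None,fx=12,fy=12,interpolation=2))
W=pts(s)
for v in range(128,150,2): print(v,[np.round(W[v,u]).tolist() for u in (432,438,444)])
```

```text
128 [[481.0, 176.0, 215.0], [488.0, 184.0, 216.0], [496.0, 191.0, 220.0]]
130 [[488.0, 171.0, 216.0], [495.0, 179.0, 218.0], [499.0, 190.0, 217.0]]
132 [[493.0, 167.0, 217.0], [497.0, 178.0, 216.0], [503.0, 187.0, 217.0]]
134 [[499.0, 164.0, 217.0], [501.0, 175.0, 215.0], [510.0, 182.0, 218.0]]
136 [[502.0, 162.0, 215.0], [507.0, 171.0, 215.0], [515.0, 179.0, 218.0]]
138 [[511.0, 155.0, 219.0], [512.0, 168.0, 216.0], [518.0, 177.0, 216.0]]
140 [[514.0, 153.0, 217.0], [518.0, 164.0, 216.0], [526.0, 171.0, 220.0]]
142 [[517.0, 152.0, 215.0], [523.0, 160.0, 217.0], [527.0, 170.0, 216.0]]
144 [[523.0, 148.0, 216.0], [529.0, 157.0, 217.0], [534.0, 165.0, 218.0]]
146 [[529.0, 144.0, 217.0], [532.0, 155.0, 215.0], [534.0, 167.0, 212.0]]
148 [[529.0, 144.0, 213.0], [534.0, 154.0, 213.0], [326.0, 341.0, -1.0]]
```

View pics/s3z.png

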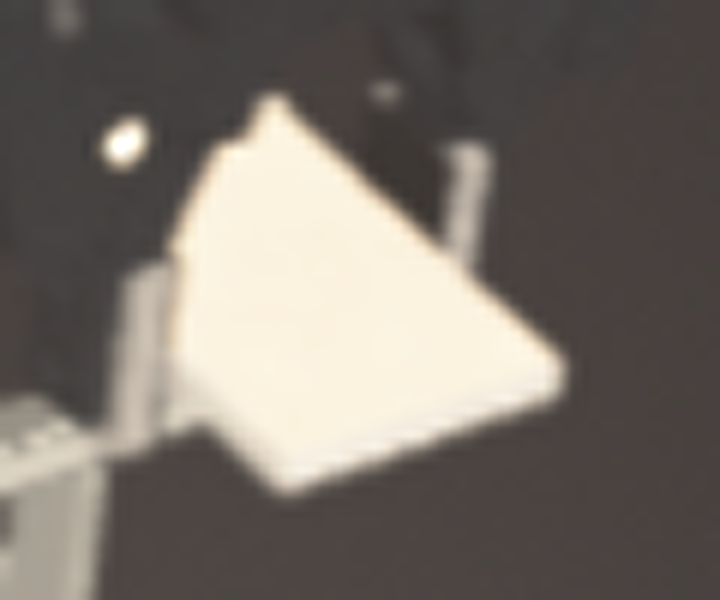

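Plate is level (top z about 216.5) and its front end is at x≈532, so its centre is about 24 mm past the edge. Its underside is 40 mm above the edge, so I'll lower it about 22 mm.

Request:
{"method": "drive_tool", "body": {
  "increments": [
    [0,0.002,-0.007,0.1,-0.3,0.2,0.3],
    [0,0.001,-0.006,0,0,0,0.3],
    [0,0,0,0,0,0,0.3]
  ]
}}

```text
t: 6.22
tool_pos: [491.1, 169.0, 180.9]
ee_rot: [[-1.0, 0.004, 0.02], [-0.02, -0.0, -1.0], [-0.004, -1.0, 0.0]]
ft_force: [-0.3, 0.5, -0.8]
opening: 48.8
```

```bash
python3 st.py
```

```text
6.2167 [491.1 169.  180.9] jaw -88.85 y [ 4.5e-03 -1.0e-04 -1.0e+00] zz 0.0002 open 48.8 F [-0.3  0.5 -0.8] q [ 0.11 -0.01  1.94 -0.    1.21  1.66]
```

Request:
{"method": "drive_tool", "body": {
  "increments": [
    [-0.001,0,-0.006,0,0.3,0,0.3],
    [-0.001,0,-0.004,0,0,0,0.3],
    [0,0,0,0,0,0,0.3]
  ]
}}

```text
t: 6.47
tool_pos: [489.0, 169.1, 170.2]
ee_rot: [[-1.0, -0.001, 0.02], [-0.02, -0.0, -1.0], [0.001, -1.0, 0.0]]
ft_force: [-0.1, 0.6, -0.5]
opening: 48.7
```

```bash
python3 st.py;python3 - <<'E'
from h import *
s=imaging.snapshot("scene"); cv2.imwrite("pics/s4.png",cv2.resize(s["color"][110:170,390:470],None,fx=9,fy=9,interpolation=2))
W=pts(s)
for v in range(134,156,2): print(v,[np.round(W[v,u]).tolist() for u in (432,438)])
E
```

```text
6.4667 [489.  169.1 170.2] jaw -88.83 y [-7.e-04 -1.e-04 -1.e+00] zz 0.0001 open 48.7 F [-0.1  0.6 -0.5] q [ 0.11 -0.    1.94 -0.    1.2   1.66]
134 [[475.0, 182.0, 195.0], [481.0, 192.0, 196.0]]
136 [[481.0, 179.0, 195.0], [486.0, 188.0, 196.0]]
138 [[484.0, 176.0, 194.0], [491.0, 185.0, 195.0]]
140 [[490.0, 172.0, 194.0], [494.0, 183.0, 193.0]]
142 [[496.0, 168.0, 195.0], [499.0, 180.0, 193.0]]
144 [[502.0, 164.0, 197.0], [507.0, 174.0, 196.0]]
146 [[506.0, 162.0, 195.0], [509.0, 173.0, 193.0]]
148 [[513.0, 157.0, 197.0], [518.0, 166.0, 197.0]]
150 [[515.0, 156.0, 194.0], [521.0, 165.0, 195.0]]
152 [[521.0, 152.0, 196.0], [526.0, 162.0, 195.0]]
154 [[527.0, 148.0, 196.0], [530.0, 159.0, 195.0]]
```

View pics/s4.png

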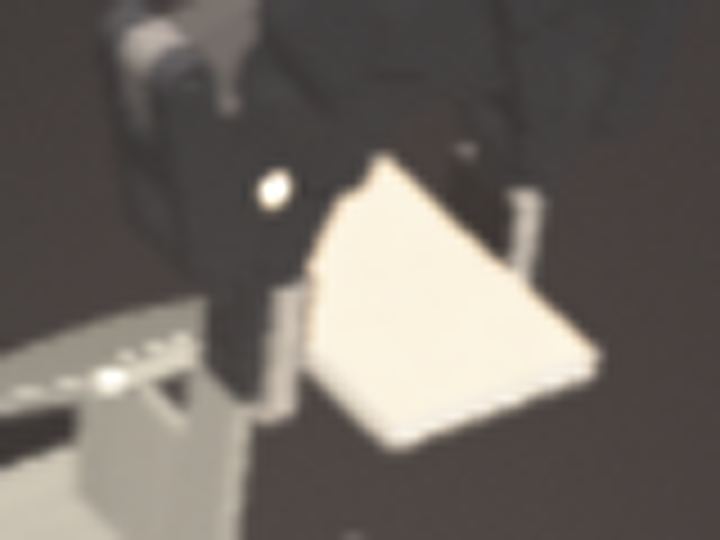

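Plate is level over the edge, underside about 19 mm above it, and the fingers are clear of the ramp. Releasing.

Request:
{"method": "drive_tool", "body": {
  "increments": [
    [0,0,0.001,0,0,0,1],
    [0,0,0.001,0,0,0,1],
    [0,0,0.001,0,0,0,1],
    [0,0,0.001,0,0,0,1],
    [0,0,0.001,0,0,0,1]
  ]
}}

```text
t: 6.93
tool_pos: [490.1, 169.4, 177.3]
ee_rot: [[-1.0, 0.002, 0.021], [-0.021, 0.0, -1.0], [-0.002, -1.0, -0.0]]
ft_force: [-0.6, -1.0, 0.5]
opening: 85.3
```

```bash
python3 st.py;python3 - <<'E'
from h import *
s=imaging.snapshot("scene"); cv2.imwrite("pics/s5.png",cv2.resize(s["color"][60:280,330:530],None,fx=2.7,fy=2.7,interpolation=2))
E
```

```text
6.9333 [490.1 169.4 177.3] jaw -88.82 y [ 2.2e-03  2.0e-04 -1.0e+00] zz -0.0001 open 85.3 F [-0.6 -1.   0.5] q [ 0.11 -0.01  1.94 -0.    1.21  1.66]
```

View pics/s5.png

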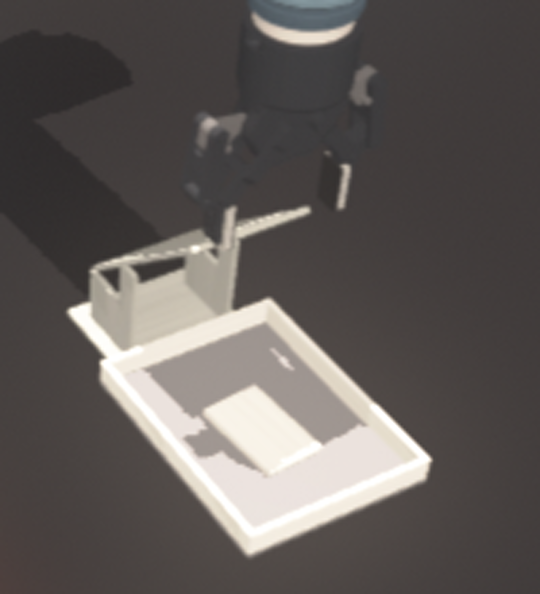

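The plate lies flat in the tray at crop (265,430), and its face looks brushed metal like the ramp. I'll retract upward and check closely.

Request:
{"method": "drive_tool", "body": {
  "increments": [
    [0,0,0.02,0,0,0,1],
    [0,0,0.03,0,0,0,1],
    [0,0,0.03,0,0,0,1],
    [0,0,0.03,0,0,0,1],
    [0,0,0,0,0,0,1]
  ]
}}

```text
t: 7.4
tool_pos: [487.7, 169.0, 290.4]
ee_rot: [[-1.0, -0.003, 0.02], [-0.02, -0.0, -1.0], [0.003, -1.0, 0.0]]
ft_force: [0.3, -0.1, 0.3]
opening: 85.2
```

Request:
{"method": "drive_tool", "body": {
  "increments": [
    [0,0,0,0,0,0,1],
    [0,0,0,0,0,0,1],
    [0,0,0,0,0,0,1],
    [0,0,0,0,0,0,1],
    [0,0,0,0,0,0,1]
  ]
}}

```text
t: 7.82
tool_pos: [487.4, 169.0, 289.5]
ee_rot: [[-1.0, -0.003, 0.02], [-0.02, -0.0, -1.0], [0.003, -1.0, 0.0]]
ft_force: [0.3, -0.1, 0.5]
opening: 85.4
```

```bash
python3 st.py;python3 - <<'E'
from h import *
s=imaging.snapshot("scene"); cv2.imwrite("pics/s6.png",cv2.resize(s["color"][190:270,380:490],None,fx=7,fy=7,interpolation=2))
W=pts(s);c=s["color"]
print([ (np.round(W[v,u]).tolist(),c[v,u].tolist()) for u,v in((425,218),(418,212),(430,225),(435,222),(400,200),(455,225))], "square",c[241,257],W[241,257])
P=W[208:230,415:440].reshape(-1,3);P=P[abs(P[:,2]-10)<5];A=np.c_[P[:,:2],np.ones(len(P))];k=np.linalg.lstsq(A,P[:,2],rcond=None)[0];print(len(P),"tilt deg",np.degrees(np.hypot(*k[:2])),P.mean(0))
E
```

```text
7.8167 [487.4 169.  289.5] jaw -88.83 y [-3.e-03 -4.e-04 -1.e+00] zz 0.0003 open 85.4 F [ 0.3 -0.1  0.5] q [ 0.11 -0.12  1.83 -0.    1.43  1.66]
[([511.0, 165.0, 11.0], [230, 242, 247]), ([486.0, 165.0, 7.0], [231, 242, 247]), ([533.0, 163.0, 11.0], [232, 243, 248]), ([528.0, 179.0, 8.0], [231, 242, 248]), ([436.0, 152.0, 5.0], [144, 149, 158]), ([550.0, 214.0, 2.0], [220, 225, 234])] square [255 255 255] [ 448.30811888 -177.78601916   51.17488207]
493 tilt deg 0.604918768702367 [512.96232727 169.28443742   9.75168342]
```

View pics/s6.png

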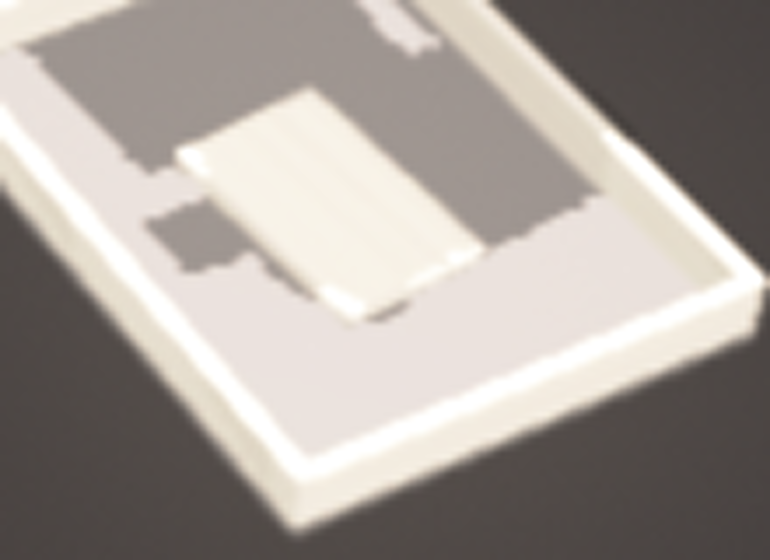

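The face shows brushed streaks (about 247,242,230 in RGB), unlike the saturated 255 of the paint. I'll move the arm aside for an unshadowed comparison.

Request:
{"method": "drive_tool", "body": {
  "increments": [
    [0,-0.035,0.002,0,0,0,1],
    [0,-0.035,0.002,0,0,0,1],
    [0,-0.035,0.002,0,0,0,1],
    [0,-0.035,0.002,0,0,0,1],
    [0,-0.035,0.002,0,0,0,1]
  ]
}}

```text
t: 8.28
tool_pos: [484.0, -6.0, 294.7]
ee_rot: [[-0.999, -0.012, 0.034], [-0.034, 0.002, -0.999], [0.012, -1.0, -0.002]]
ft_force: [0.1, 0.2, -0.3]
opening: 85.7
```

Request:
{"method": "drive_tool", "body": {
  "increments": [
    [0,-0.035,0.002,0,0,0,1],
    [0,-0.035,0.002,0,0,0,1],
    [0,-0.03,0.002,0,0,0,1],
    [0,-0.01,0,0,0,0,1],
    [0,0,0,0,0,0,1]
  ]
}}

```text
t: 8.7
tool_pos: [481.3, -126.1, 297.8]
ee_rot: [[-1.0, -0.017, 0.027], [-0.027, 0.003, -1.0], [0.016, -1.0, -0.004]]
ft_force: [-0.5, 1.1, -0.7]
opening: 85.4
```

```bash
python3 st.py;python3 - <<'E'
from h import *
a=imaging.snapshot("scene")["color"]; b=imaging.snapshot("top")["color"]
A=cv2.resize(a[170:270,350:500],None,fx=4,fy=4,interpolation=2);B=cv2.resize(b[190:310,130:250],None,fy=400/120,fx=1.6,interpolation=2)
cv2.imwrite("pics/f.png",np.hstack([A,B]))
print("scene plate",a[210:226:4,420:434:3].reshape(-1,3).tolist())
t=imaging.snapshot("top");k=[proj(t,p) for p in((512,169,10),(500,165,10),(525,172,10),(442,-178,51))]
print([(np.round(p).tolist(),b[int(p[1]+.5),int(p[0]+.5)].tolist()) for p in k])
E
```

```text
8.7 [ 481.3 -126.1  297.8] jaw -88.47 y [-0.0165  0.0032 -0.9999] zz -0.0036 open 85.4 F [-0.5  1.1 -0.7] q [-0.48 -0.16  1.86 -0.    1.46  1.06]
scene plate [[255, 255, 255], [255, 255, 255], [255, 255, 255], [255, 255, 255], [255, 255, 255], [255, 255, 255], [255, 255, 255], [255, 255, 255], [255, 255, 255], [255, 255, 255], [255, 255, 255], [255, 255, 255], [255, 255, 255], [255, 255, 255], [255, 255, 255], [255, 255, 255], [255, 255, 255], [255, 255, 255], [255, 255, 255], [255, 255, 255]]
[([191.0, 255.0], [255, 255, 255]), ([193.0, 260.0], [255, 255, 255]), ([190.0, 249.0], [255, 255, 255]), ([345.0, 289.0], [255, 255, 255])]
```

View pics/f.png

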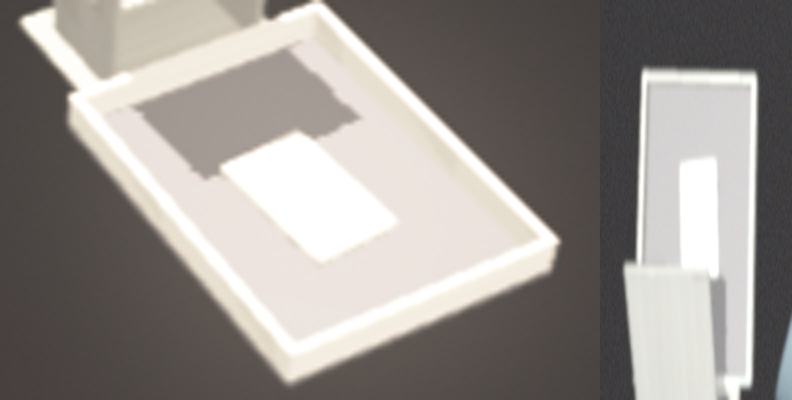

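In direct light both faces saturate, so this view doesn't decide it. I'll compare the shaded pixels: held (paint up) in the earlier frame against a fresh shaded view.

Run:
```python
from h import *
s=dict(np.load("scene3.npz"));c=s["color"]
print("held paint-up",c[130:146:3,432:444:3].reshape(-1,3).tolist())
z=cv2.imread("pics/s6.png");print("tray shaded",[z[v,u].tolist() for v,u in((130,300),(160,250),(200,300),(200,340),(240,400),(270,370))])
a=dict(np.load("scene0.npz"))["color"]; print("ramp (bare metal)",a[152:156,385:420:6].reshape(-1,3).tolist()[:6], "initial plate top",a[310:330:8,200:215:6].reshape(-1,3).tolist())
# contrast-stretched shaded faces
A=cv2.resize(c[122:152,425:455],(380,380),interpolation=2); B=cv2.resize(z[80:330,160:500],(380,380))
f=lambda x:np.clip((x.astype(float)-200)*4.6,0,255).astype(np.uint8)
cv2.imwrite("pics/cmp.png",np.hstack([f(A),f(B)]))
```

```text
held paint-up [[223, 242, 251], [222, 242, 251], [222, 242, 251], [222, 242, 251], [223, 243, 251], [223, 242, 251], [222, 241, 251], [223, 243, 251], [222, 241, 251], [222, 242, 251], [223, 242, 251], [224, 243, 251], [225, 244, 252], [223, 242, 251], [223, 243, 251], [225, 244, 252], [223, 243, 251], [224, 243, 251], [223, 242, 251], [224, 243, 251], [223, 242, 251], [223, 243, 251], [225, 243, 251], [225, 240, 248]]
tray shaded [[230, 241, 246], [233, 243, 248], [232, 243, 248], [232, 242, 248], [231, 242, 248], [232, 243, 248]]
ramp (bare metal) [[211, 225, 231], [216, 229, 235], [196, 213, 220], [235, 245, 249], [87, 92, 98], [148, 161, 168]] initial plate top [[255, 255, 255], [255, 255, 255], [255, 255, 255], [255, 255, 255], [255, 255, 255], [255, 255, 255], [255, 255, 255], [255, 255, 255], [255, 255, 255]]
```

View pics/cmp.png

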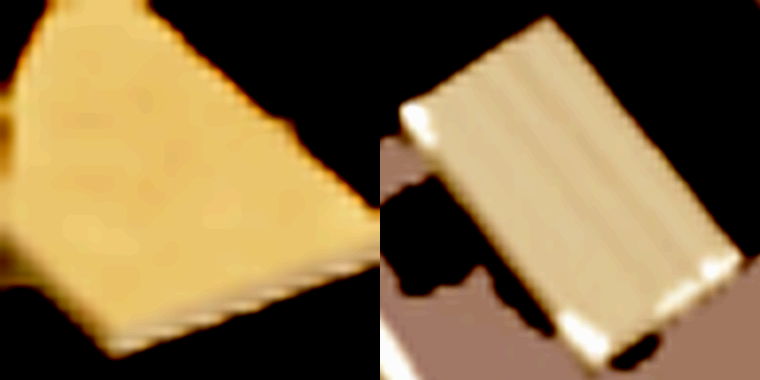

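In the stretched comparison the held paint face (left) is plain and warm. The face now up in the tray (right) is streaked and greyer, like the bare metal sides, so the plate has flipped. Handing in.

```bash
python3 -c "
from h import *
print(bot.job_done())"; python3 st.py
```

```text
the job is handed in; nothing more can be done
None
the job is handed in; nothing more can be done
```

I turned the oblong plate over: it now lies in the tray with its bare metal face up, so its white face is down. I handed the job in at about 9 s; no verdict is reported.

**What I did:** I picked the plate off its stand by its long edges. I held it level with its centre about 23 mm past the ramp edge and its underside about 19 mm above it, then let it drop. Afterwards I moved the arm well clear.

**Last checks:**
- **Position:** The plate is flat to about 0.6° and well inside the tray walls. Its top is at about z = 10 mm, as it should be for a 6 mm plate on the 4 mm floor, and it did not appear to move between pictures.
- **Which face is up:** In full light this was not conclusive, because both faces saturate to white in the camera. In shade the upper face shows brushed-metal streaks and a greyer tint, unlike the plain paint seen while I held it.
- **Square plate:** It stayed on its stand, with its centre reading within a couple of millimetres of the start.
- **Camera disagreement:** The two views differed by about 4 mm in x for the plate's position. I aimed between them and the grasp held.
- **Not seen:** I did not see the strike on the ramp edge itself; I infer it from the release position and the flip.

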